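# Hang the vial rack on its screw

## Task

Hang the white vial rack on the headed screw on the far side of the hanger: pass the wide part of its keyhole over the screw's head, then keep its plate pressed back against the sprung pads and slide it down until the stop in the narrow slot sits on the screw's neck. Bed it there with a firm downward push of about 12 N, never pushing the rack against the hanger with more than 20 N, then let go, leaving it hanging upright, and leave everything else on the bench where it is.

Things in the scene. Friction and masses are not known exactly. Their poses are not given: they have to be found in the camera images.
- rack: Vial rack: white L of 5 mm metal sheet, 0.22 to 0.37 kg, standing on its shelf on the bench. Origin: bottom edge of the upright plate, middle of its width, on its plain back face. x = towards the shelf side, y = along the width, z = up. Plate: x 0 to 5 mm, 80 mm wide up to z = 128, then a tab up to z = 170. Shelf 14 mm thick, to x = 50 mm
- rack_tab (a point): Grip point: middle of the rack's plain top tab (2.5, 0, 157 mm in the rack's frame, axes alike). The tab is 50 mm wide, 5 mm thick, z 128 to 170 mm. Take it from above, fingers closing along x, tips above z = 135 mm (lower they would hit the panel later)
- rack_hole (a point): Centre of the keyhole's wide round hole, 22 mm wide, mid-thickness (2.5, 0, 80 mm in the rack's frame, axes alike)
- slot_mouth (a point): Where the wide hole runs into the 10 mm wide slot above it, mid-thickness (2.5, 0, 91 mm in the rack's frame). A small steel stop clamped in the slot is its upper end. It stands firm, but was set by hand: its underside is anywhere between z = 98 and 111 mm and is not measured. So the way down from hole centre on the screw's axis to home is 14.5 to 27.5 mm: find it by feel
- foot: The hanger's fixed grey foot on the bench, 12 mm thick, x -80 to 40 mm, 130 mm wide, with two upright steel rods 170 mm tall at x = -17, y = +-30 mm, which carry the panel. Origin on the bench below the panel's front face; axes as the panel's
- panel: The hanger's fixed upright aluminium panel. Origin: on the screw's axis (148 to 176 mm above the bench) on the panel's front face. x = out of this face along the screw (it looks away from the robot), y = along the width, z = up. Panel: x -10 to 0, 90 mm wide, z -85 to +20 mm; clamps and rods behind it to x = -41 mm, rods at most 22 mm above the screw
- screw_head (a point): Outer face of the screw's round steel head (12, 0, 0 mm in the panel's frame, axes alike). The head is 16 mm wide and fills x 8 to 12 mm
- pads (a point): Midpoint between the front faces of two dark sprung pads (5, 0, 2 mm in the panel's frame; y 9 to 23 mm each side, z -13 to 17). Together they yield from 1.6 N and stop 4 mm further back at 4.8 N. Pads to head is only 3 mm: the 5 mm plate slides under the head only while pressed back 2 to 4 mm; then the pads clamp it, so weight alone may not take it home
- neck: The screw's round neck, 7 mm thick, from panel to head; origin and axes as the panel's. The rack is home when the stop in its slot bears on the neck from above; this is felt as a sharp rise of the upward force when pushing down, above the few N of sliding friction. Beyond 20 N the screw may bend
- vial_a: Bystander, to be left alone: a 22 mm wide, 60 mm tall amber vial. Origin: centre of its underside
- vial_b: Bystander, to be left alone: the same kind of vial. Origin: centre of its underside
- beaker: Bystander, to be left alone: an open green beaker, 70 mm wide, 90 mm tall. Origin: centre of its underside
- dish: Bystander, to be left alone: a glass dish, 90 mm wide, 18 mm tall. Origin: centre of its underside
- sample_jar: Bystander, to be left alone: a capped clear jar, 44 mm wide, 90 mm tall. Origin: centre of its underside
- screwdriver: Bystander, to be left alone: a 200 mm screwdriver lying flat. Origin: middle of its length, underside
- tape_roll: Bystander, to be left alone: a roll of tape lying flat, 96 mm wide, 25 mm tall. Origin: centre of its underside
Things that resemble listed ones, but are neither listed nor needed, are in the scene too. Several things look just like the rack: the one meant starts farthest from the robot's base.

How it is judged:
On the way, in this order (a step that is already met when the one before it is completed fails the run):
1. the screw's head is through the wide hole and the plate lies back against the pads (x of rack_hole in the frame of panel between -0.001 and 0.0078 m and y of rack_hole in the frame of panel between -0.007 and 0.007 m and z of rack_hole in the frame of panel between -0.009 and 0.009 m), for 0.1 s.
2. the rack, down behind the head, is pushed down on the neck with 7 N or more (x of rack_hole in the frame of panel between 0.0005 and 0.0075 m and y of rack_hole in the frame of panel between -0.003 and 0.003 m and z of rack_hole in the frame of panel between -0.03 and -0.011 m and contact force between rack and neck above 7 N), for 0.1 s.
At the end, for the whole second after the job is handed in: The rack hangs at rest with the stop in its slot resting on the screw's neck (0.5 N or more), the plate between panel and head and centred within 3 mm sideways, the wide hole 11 to 30 mm below the screw's axis, upright and square to the panel within 0.08 rad (4.6 degrees) (x of rack_hole in the frame of panel between 0.0005 and 0.0075 m and y of rack_hole in the frame of panel between -0.003 and 0.003 m and z of rack_hole in the frame of panel between -0.03 and -0.011 m and contact force between rack and neck above 0.5 N and angle between the x axis of rack and the x axis of panel, either way round below 0.08 rad and angle between rack's own z axis and vertical below 0.08 rad and linear speed of rack below 0.01 m/s and angular speed of rack below 0.05 rad/s); the robot touches nothing.
It fails at once if the rack pushed on the screw's neck with more than 22 N (contact force between rack and neck above 22 N).
It fails at once if all contact forces between rack and hanger, the pads' clamping (about 8 N) included, more than 35 N (contact force between rack and panel above 35 N).
It fails at once if a bystander moved by more than 20 mm (distance of any of vial_a, vial_b, beaker, dish, sample_jar, screwdriver, tape_roll from where it was at the start of the episode above 0.02 m).
It also fails if it takes over 64 s, if anything falls off the work surface, if the arm or the gripper's body presses on something with over 40 N, if the wrist force passes 120 N, or if a joint passes its speed limit or range.

## Robot

A 6-joint arm with a two-finger parallel gripper is mounted at the origin on the work surface. World frame = base frame: x ahead of the robot, y to its left, z up, the work surface at z = 0. Lengths are in m, angles in rad, forces in N, time in s.
With the tool pointing down it reaches from about 0.35 to 0.875 m from the base axis. Payload 4.2 kg.
Tool frame: the origin (TCP) lies at the very end of the fingers, on their centre line; the grasp point (between the pads) lies 19 mm behind it; z points along the fingers, y is the line along which they close (so a half turn about z gives the same grasp; the last joint's range is limited). The gripper opens to 87 mm and grips with 3 to 60 N. Pads are 19 mm wide; open, the fingers measure 117 mm over their backs; the gripper's body (75 mm by 190 mm) begins 51 mm behind the grasp point.
Start: joints at [1.435, 0.385, 0.008, 0, -1.194, -0.259], TCP at [0.24, 0.577, 0.223] pointing down, gripper open.
Joint ranges: [-3.14, 3.14], [-1.21, 2.06], [-1.07, 1.41], [-3.16, 2.05], [-2.99, -0.16], [-3.1, 3.1]. Speed limits (rad/s): [2.79, 2.79, 3.14, 3.14, 3.14, 3.14].

## Interface

Orientations are given as a unit quaternion [w, x, y, z].
In Python, from bench import bot, viewer gives the robot as it stands.
- The arm moves only by the tool move_arm, never from a script. Its argument "motion" is a list of rows, each an object with "slide": the shift along the tool's x, y, z in mm, a list of three; "spin": the turn about the tool's z in rad; "claw": the opening, from 0 (shut) to 1 (fully open). A call has exactly 8 rows; each row is the pose to reach, as a shift and turn from the pose commanded when the call began, along the tool's axes at that moment; what a row does not reach only later rows make up. A row lasts 1/8 s, in which the tool goes at most 62.5 mm and 10.7 degrees, less where a joint would pass 70% of its speed; a pose out of reach is approached as far as the arm can. A call with a gripper value outside its range is refused whole. The fingers move at their own pace and stop on an object; the grip force is fixed at half the most. Time passes only in rows, so rows that repeat a pose let the fingers close, or fill a call up. It gives the time, the measured TCP pose, the force, the opening and the grip force at its end, in the units of the state.
- bot.observe(): the state, without advancing time (a new reading comes with each control period).
- viewer.grab_frame(name): name is "side" or "top" or "wrist"; returns (picture, depth): 480x640x3 uint8, blue, green, red; 480x640 float32, m along the optical axis (not along the pixel's ray), 0 where there is no reading.
- viewer.calibration(name): a dict with "fx", "fy", "cx", "cy" (pixels), "R" (3x3) and "t" (3): a world point X has camera coordinates R X + t. Camera axes: x right, y down, z forward; pixel columns grow to the right and rows downward; lengths in m; the calibration is good to about 2 mm. A picture is of the moment at which its call begins: read the wrist's pose just before it. calibration takes no time and is no camera call; for the wrist camera it gives the pose at the moment of the call.
- bot.sign_off(): hands the job in; it is judged then, once.
The state is a dict: "clock": time; "joints": joint angles; "joint_vel": joint speeds; "joint_efforts": joint torques, N m; "eef_pos": TCP position; "tcp_rot": TCP orientation; "wrist_force": force on the tool from outside, world axes, zero at the start; "torque": the same for the moment, N m; "opening": finger opening in m; "grasp_force": force on a finger pad.
Only numpy, scipy, OpenCV 4.12 (cv2) and the standard library are available. Lean on these libraries where they do the work, as an engineer would, in place of code of your own. Each camera call takes 0.05 s, during which the arm holds its last target. There are 200 camera calls.

## Working session

There is one attempt and no reset: what is moved stays moved. The work goes in short steps, Python scripts to look and compute and a tool call to move; the robot and the scene stay as the last step left them, time stands still between calls to the robot, and variables do not carry over. Pictures are saved under pics/ and viewed, at most 10 in all, crops included, and the job is handed in when it is done.

Besides the shell and the picture viewer there is one more tool, called after "Emit:" as name(argument=value, ...) on one line, values as JSON. move_arm: Moves the arm, as the interface text tells. Its arguments: {"type":"object","properties":{"motion":{"type":"array","items":{"type":"object","properties":{"slide":{"type":"array","items":{"type":"number"}},"spin":{"type":"number"},"claw":{"type":"number"}}}}},"required":["motion"]}

```bash
mkdir -p pics
python3 - <<'E'
from bench import bot, viewer
import cv2,numpy as np
s=bot.observe();print({k:np.round(v,3) for k,v in s.items()})
for n in("side","top"):
    p,d=viewer.grab_frame(n);cv2.imwrite(f"pics/{n}0.png",p);np.save(f"pics/{n}0.npy",d)
    c=viewer.calibration(n);print(n,{k:np.round(v,3).tolist() for k,v in c.items()})
E
```

```text
{'clock': np.float64(0.0), 'joints': array([ 1.435,  0.386,  0.007, -0.   , -1.194, -0.259]), 'joint_vel': array([-0.001,  0.001,  0.   , -0.001,  0.   , -0.002]), 'joint_efforts': array([ 1.0000e-03, -3.9067e+01,  1.8740e+01,  4.2200e+00,  1.1000e-02,
       -0.0000e+00]), 'eef_pos': array([0.24 , 0.576, 0.221]), 'tcp_rot': array([ 0.001,  0.981, -0.196, -0.   ]), 'wrist_force': array([0.55 , 0.31 , 0.128]), 'torque': array([-0.015, -0.015,  0.016]), 'grasp_force': np.float64(0.0), 'opening': np.float64(0.087)}
side {'fx': 510.971, 'fy': 510.971, 'cx': 319.503, 'cy': 245.273, 'R': [[0.997, -0.073, 0.007], [-0.03, -0.482, -0.876], [0.067, 0.873, -0.483]], 't': [-0.518, 0.124, 1.317]}
top {'fx': 595.881, 'fy': 595.881, 'cx': 316.992, 'cy': 248.312, 'R': [[0.011, -1.0, -0.002], [-0.988, -0.01, -0.157], [0.157, 0.004, -0.988]], 't': [-0.009, 0.522, 1.708]}
```

View pics/side0.png

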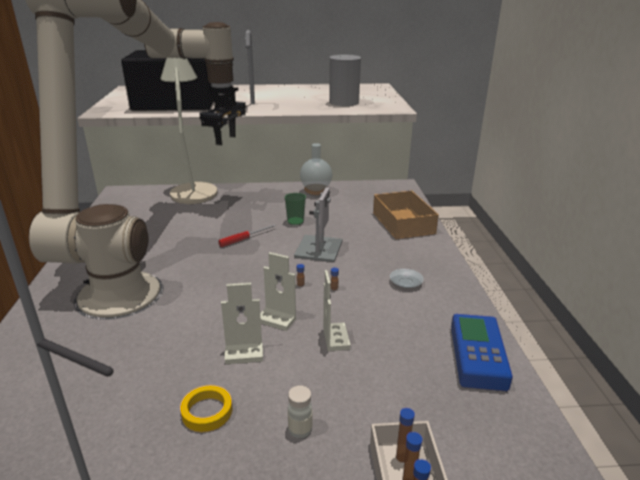

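View pics/top0.png

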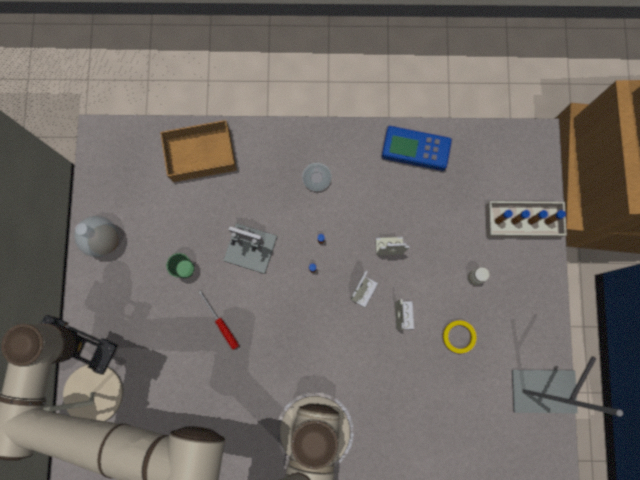

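The three white racks are at top-view (392,245), (365,289) and (404,315), which match side-view (333,315), (280,290) and (242,320). The hanger is at top (245,240) and side (320,225). The farthest rack from the base looks like the one at top (392,245), and I'll check that by measuring it.

```bash
cat > h.py <<'E'
import cv2,numpy as np
from bench import bot,viewer
def cloud(d,c):
    v,u=np.mgrid[:480,:640]
    P=np.stack([(u-c['cx'])/c['fx']*d,(v-c['cy'])/c['fy']*d,d],-1)
    X=(P-np.array(c['t']))@np.array(c['R'])
    X[d<=0]=np.nan
    return X
def box(X,lo,hi): return ((X>lo)&(X<hi)).all(-1)
def rect(Q):
    (c,wh,a)=cv2.minAreaRect(Q.astype(np.float32)*1000); return np.round(c,1),np.round(wh,1),round(a,1)
E
python3 - <<'E'
from h import *
X={}
for n in("top","side"):
    X[n]=cloud(np.load(f"pics/{n}0.npy"),viewer.calibration(n))
T=X["top"]
for u,v in[(392,245),(365,289),(404,315),(315,430),(245,235),(321,238),(313,267),(317,178),(180,265),(480,275)]:
    print((u,v),np.round(T[v,u],3))
print("bench z",np.nanmedian(T[330:380,260:300,2]))
for n in X:
  for name,(lo,hi) in dict(A=([.5,-.3,.0],[.68,-.1,.25]),H=([.48,.1,.0],[.68,.32,.3])).items():
    m=box(X[n],lo,hi)
    for z0,z1 in[(.004,.02),(.02,.06),(.06,.125),(.132,.18),(.18,.22)]:
        Q=X[n][m&(X[n][...,2]>z0)&(X[n][...,2]<z1)]
        if len(Q)>5: print(n,name,z0,len(Q),rect(Q[:,:2]),"zmax",Q[:,2].max().round(4))
E
```

```text
(392, 245) [ 0.513 -0.208  0.171]
(365, 289) [ 0.408 -0.147 -0.002]
(404, 315) [ 0.324 -0.238  0.172]
(315, 430) [ 0.034 -0.004  0.236]
(245, 235) [0.535 0.192 0.179]
(321, 238) [ 0.55  -0.015  0.058]
(313, 267) [0.463 0.007 0.069]
(317, 178) [ 0.748 -0.001 -0.004]
(180, 265) [0.473 0.405 0.006]
(480, 275) [ 0.443 -0.466  0.089]
bench z 0.00022351812151238983
top A 0.004 760 (array([ 589.6, -200.4]), array([178.3, 198. ]), 0.4) zmax 0.02
top A 0.02 76 (array([ 535.3, -215.8]), array([49.4, 77.7]), 3.5) zmax 0.0598
top A 0.06 105 (array([ 513.8, -217.9]), array([ 6.5, 79.1]), 3.3) zmax 0.1249
top A 0.132 78 (array([ 513.9, -220.6]), array([ 6.5, 72.4]), 0.3) zmax 0.1784
top H 0.004 1559 (array([579.6, 210.3]), array([219.1, 199.3]), 89.8) zmax 0.02
top H 0.02 48 (array([524.9, 196.4]), array([119.9, 113.3]), 72.2) zmax 0.0562
top H 0.06 66 (array([528.5, 191.5]), array([81.1, 20.5]), 80.2) zmax 0.1249
top H 0.132 264 (array([531.7, 197.4]), array([91.4, 52.7]), 73.1) zmax 0.18
top H 0.18 113 (array([542.7, 193.6]), array([89.3, 14.4]), 73.4) zmax 0.1927
side A 0.004 470 (array([ 539.2, -188. ]), array([ 50.3, 147.7]), 2.5) zmax 0.0189
side A 0.02 107 (array([ 516.7, -220. ]), array([ 5.6, 84.1]), 5.6) zmax 0.0596
side A 0.06 184 (array([ 520.2, -225.8]), array([ 9.7, 71.7]), 2.8) zmax 0.1249
side A 0.132 104 (array([ 517.8, -222.6]), array([ 5.2, 47.7]), 2.9) zmax 0.1717
side H 0.004 793 (array([574.9, 199.8]), array([193.7, 163.9]), 3.9) zmax 0.0193
side H 0.02 78 (array([533.5, 194.3]), array([73.8, 10.8]), 75.2) zmax 0.06
side H 0.06 205 (array([539.1, 192.1]), array([93.4, 21.9]), 72.9) zmax 0.1249
side H 0.132 246 (array([534. , 190.7]), array([87.1, 53.6]), 73.1) zmax 0.1797
side H 0.18 54 (array([545.7, 189.2]), array([86.6, 13.6]), 71.9) zmax 0.1855
```

Run:
```python
import cv2,numpy as np
a=cv2.imread("pics/side0.png")[170:360,210:370];b=cv2.imread("pics/top0.png")[200:340,200:430]
a=cv2.resize(a,None,fx=3,fy=3,interpolation=2);b=cv2.resize(b,None,fx=3,fy=3,interpolation=2)
cv2.imwrite("pics/ca.png",a);cv2.imwrite("pics/cb.png",b)
```

```text
(no output)
```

View pics/ca.png

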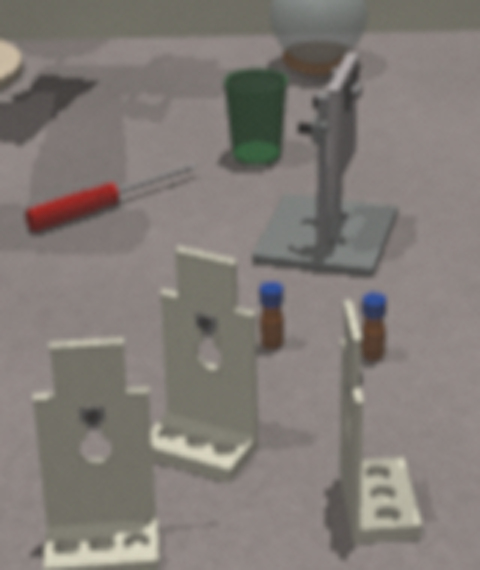

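From the crop, the rightmost rack (crop (355,420), top (392,245)) stands at about (0.515,-0.22), 0.56 m from the base. The other two are about 0.43 m away, so this is the one meant. Its shelf faces world +x. Next I'll check the wrist camera and look at the hanger from above.

```bash
cat >> h.py <<'E'
from scipy.spatial.transform import Rotation as Ro
def rot(s): q=s['tcp_rot']; return Ro.from_quat([q[1],q[2],q[3],q[0]]).as_matrix()
def st():
    s=bot.observe();R=rot(s);y=np.arctan2(R[1,1],R[0,1])
    print("t",round(float(s['clock']),2),"p",np.round(s['eef_pos'],4),"yaw_y",round(float(y),4),"f",np.round(s['wrist_force'],2),"tq",np.round(s['torque'],2),"open",round(float(s['opening']),4),"g",round(float(s['grasp_force']),1));return s
def plan(p,yaw=None):
    "tool shift (mm) and spin to TCP world p with tool y at angle yaw (mod pi)"
    s=st();R=rot(s);print("slide",np.round(R.T@(np.array(p)-s['eef_pos'])*1000,1))
    if yaw is not None:
        d=-(yaw-np.arctan2(R[1,1],R[0,1]));d=(d+np.pi/2)%np.pi-np.pi/2;print("spin",round(float(d),3))
E
python3 - <<'E'
from h import *
s=st();c=viewer.calibration("wrist");R=np.array(c['R']);p=-R.T@np.array(c['t'])
Rt=rot(s);print("cam in tool",Rt.T@(p-s['eef_pos']),"fwd tool",Rt.T@R[2],"right",Rt.T@R[0],c['fx'],c['cx'],c['cy'])
plan([.60,.19,.33],-.297)
plan([.515,-.22,.33],.055)
E
```

```text
t 0.1 p [0.2402 0.5764 0.2216] yaw_y -1.9658 f [-0.39 -0.57 -0.09] tq [ 0.01  0.02 -0.01] open 0.0868 g 0.0
cam in tool [ 0.06641221  0.00045516 -0.1615646 ] fwd tool [-2.46122478e-01  8.06426610e-05  9.69238732e-01] right [-5.48403940e-04  9.99999825e-01 -2.22460346e-04] 332.0340444518444 323.9565906777199 234.8320865445041
t 0.1 p [0.2402 0.5764 0.2216] yaw_y -1.9658 f [-0.39 -0.57 -0.09] tq [ 0.01  0.02 -0.01] open 0.0868 g 0.0
slide [ 480.8  218.4 -108. ]
spin 1.473
t 0.1 p [0.2402 0.5764 0.2216] yaw_y -1.9658 f [-0.39 -0.57 -0.09] tq [ 0.01  0.02 -0.01] open 0.0868 g 0.0
slide [ 560.1  629.6 -107.1]
spin 1.121
```

Emit:
move_arm(motion=[{"slide": [0, 0, -54], "spin": 0.18}, {"slide": [40, 18, -90], "spin": 0.37}, {"slide": [90, 41, -108], "spin": 0.55}, {"slide": [145, 66, -108], "spin": 0.74}, {"slide": [200, 91, -108], "spin": 0.92}, {"slide": [255, 116, -108], "spin": 1.1}, {"slide": [310, 141, -108], "spin": 1.29}, {"slide": [365, 166, -108], "spin": 1.47}])

```text
schema error: expected keys slide, spin, claw
```

Run:
```python
from h import *
plan([.60,.19,.33],-.297)
```

```text
t 0.1 p [0.2402 0.5764 0.2216] yaw_y -1.9658 f [-0.39 -0.57 -0.09] tq [ 0.01  0.02 -0.01] open 0.0868 g 0.0
slide [ 480.8  218.4 -108. ]
spin 1.473
```

Emit:
move_arm(motion=[{"slide": [0, 0, -54], "spin": 0.18, "claw": 1}, {"slide": [40, 18, -90], "spin": 0.37, "claw": 1}, {"slide": [90, 41, -108], "spin": 0.55, "claw": 1}, {"slide": [145, 66, -108], "spin": 0.74, "claw": 1}, {"slide": [200, 91, -108], "spin": 0.92, "claw": 1}, {"slide": [255, 116, -108], "spin": 1.1, "claw": 1}, {"slide": [310, 141, -108], "spin": 1.29, "claw": 1}, {"slide": [365, 166, -108], "spin": 1.47, "claw": 1}])

```text
clock: 1.1
eef_pos: [0.5143, 0.2816, 0.3302]
tcp_rot: [-0.0, -0.594, 0.805, 0.0]
wrist_force: [0.8, 0.2, -0.3]
opening: 0.087
grasp_force: 0.0
```

Run:
```python
from h import *
plan([.60,.19,.33],-.297)
```

```text
t 1.1 p [0.5143 0.2816 0.3302] yaw_y 2.8418 f [ 0.83  0.19 -0.32] tq [ 0.14 -0.13 -0.02] open 0.087 g 0.0
slide [  62.2 -108.9    0.2]
spin -0.003
```

Emit:
move_arm(motion=[{"slide": [30, -50, 0], "spin": 0, "claw": 1}, {"slide": [62, -109, 0], "spin": 0, "claw": 1}, {"slide": [62, -109, 0], "spin": 0, "claw": 1}, {"slide": [62, -109, 0], "spin": 0, "claw": 1}, {"slide": [62, -109, 0], "spin": 0, "claw": 1}, {"slide": [62, -109, 0], "spin": 0, "claw": 1}, {"slide": [62, -109, 0], "spin": 0, "claw": 1}, {"slide": [62, -109, 0], "spin": 0, "claw": 1}])

```text
clock: 2.1
eef_pos: [0.5995, 0.1928, 0.3307]
tcp_rot: [0.0, -0.596, 0.803, -0.0]
wrist_force: [0.5, 0.8, 0.3]
opening: 0.0868
grasp_force: 0.0
```

Run:
```python
from h import *
import json
s=st();c=viewer.calibration("wrist");p,d=viewer.grab_frame("wrist")
cv2.imwrite("pics/w1.png",p);np.savez("pics/w1.npz",d=d,**c);
```

```text
t 2.1 p [0.5995 0.1928 0.3307] yaw_y 2.8484 f [0.54 0.78 0.33] tq [ 0.12 -0.1   0.03] open 0.0868 g 0.0
```

View pics/w1.png

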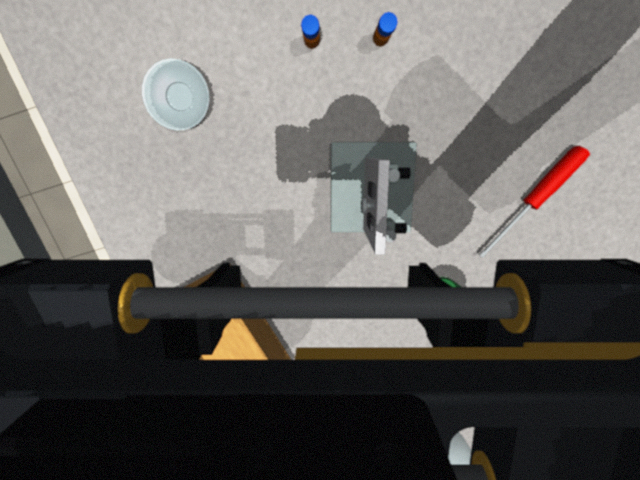

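The wrist view shows the panel edge at (382,205), the screw head at about (367,205), and the dark pads at (371,187) and (370,225). Now I'll measure these points.

Run:
```python
from h import *
z=np.load("pics/w1.npz");X=cloud(z['d'],z);p=cv2.imread("pics/w1.png")
a=-.297;ex=np.array([np.cos(a),np.sin(a),0]);ey=np.array([-ex[1],ex[0],0])
O=np.array([.545,.19,0]);Y=np.stack([(X-O)@ex*1000,(X-O)@ey*1000,X[...,2]*1000],-1)
np.set_printoptions(linewidth=220,suppress=True)
m=box(X,[.45,.1,.17],[.65,.3,.25]);
Q=X[m];print("panel top",rect(Q[:,:2]),np.percentile(Q[:,2],[10,50,90,99]))
for r in range(196,216,2): print(r,[tuple(np.round(Y[r,c]).astype(int)) for c in range(358,392,2)])
f=box(X,[.4,.05,.008],[.75,.33,.016])&(p.max(-1)<175)
k=np.zeros(f.shape,np.uint8);k[120:250,320:430]=f[120:250,320:430]
print("foot",rect(X[k>0][:,:2]),k.sum())
c=p[145:260,320:430];cv2.imwrite("pics/cw1.png",cv2.resize(c,None,fx=5,fy=5,interpolation=2))
```

```text
panel top (array([543.2, 194.3]), array([89.8, 33.4]), 74.3) [0.17472554 0.18280979 0.18392827 0.18472256]
196 [(np.int64(1), np.int64(15), np.int64(11)), (np.int64(-1), np.int64(15), np.int64(13)), (np.int64(-4), np.int64(15), np.int64(12)), (np.int64(2), np.int64(5), np.int64(88)), (np.int64(2), np.int64(2), np.int64(108)), (np.int64(2), np.int64(0), np.int64(125)), (np.int64(7), np.int64(-7), np.int64(177)), (np.int64(6), np.int64(-7), np.int64(181)), (np.int64(4), np.int64(-7), np.int64(179)), (np.int64(2), np.int64(-7), np.int64(181)), (np.int64(1), np.int64(-8), np.int64(184)), (np.int64(-1), np.int64(-8), np.int64(183)), (np.int64(-3), np.int64(-8), np.int64(183)), (np.int64(-5), np.int64(-8), np.int64(182)), (np.int64(-7), np.int64(-8), np.int64(183)), (np.int64(-42), np.int64(15), np.int64(11)), (np.int64(-45), np.int64(15), np.int64(12))]
198 [(np.int64(1), np.int64(18), np.int64(11)), (np.int64(-1), np.int64(18), np.int64(13)), (np.int64(13), np.int64(-3), np.int64(166)), (np.int64(11), np.int64(-3), np.int64(166)), (np.int64(2), np.int64(5), np.int64(108)), (np.int64(2), 
[... 5886 characters left out ...]
4(41), np.int64(12)), (np.int64(2), np.int64(26), np.int64(95)), (np.int64(7), np.int64(15), np.int64(152)), (np.int64(7), np.int64(13), np.int64(164)), (np.int64(5), np.int64(12), np.int64(167)), (np.int64(2), np.int64(14), np.int64(160)), (np.int64(2), np.int64(11), np.int64(173)), (np.int64(2), np.int64(9), np.int64(183)), (np.int64(0), np.int64(9), np.int64(183)), (np.int64(-2), np.int64(9), np.int64(184)), (np.int64(-4), np.int64(9), np.int64(182)), (np.int64(-6), np.int64(9), np.int64(184)), (np.int64(-8), np.int64(10), np.int64(182)), (np.int64(-44), np.int64(42), np.int64(11)), (np.int64(-46), np.int64(41), np.int64(13))]
foot (array([529. , 198.7]), array([128.5, 119.9]), 73.2) 3636
```

View pics/cw1.png

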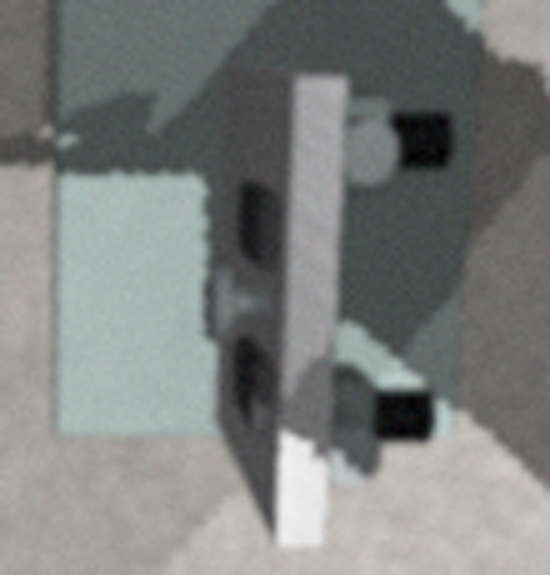

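The crop shows the panel's top edge, the head at crop (215,303), and the pads on either side of the neck. Now I'll refine the panel frame with fits.

Run:
```python
from h import *
z=np.load("pics/w1.npz");X=cloud(z['d'],z)
a=-.297;O=np.array([.545,.19,0])
k=np.zeros((480,640),bool);k[150:258,345:400]=1
def fr(a):
    ex=np.array([np.cos(a),np.sin(a),0]);ey=np.array([-ex[1],ex[0],0]);return np.stack([(X-O)@ex*1000,(X-O)@ey*1000,X[...,2]*1000],-1)
Y=fr(a)
F=k&(abs(Y[...,0]-2)<2.5)&(Y[...,2]>40)&(Y[...,2]<172)&(abs(Y[...,1]-3)<46)
q=Y[F];ok=np.ones(len(q),bool)
for _ in range(5):
    A=np.c_[q[:,1],q[:,2]-163,np.ones(len(q))];w=np.linalg.lstsq(A[ok],q[ok,0],rcond=None)[0];r=q[:,0]-A@w;ok=abs(r)<1
print("plane",w,ok.sum(),r[ok].std())
a2=a-np.arctan(w[0]);print("yaw",a2);Y=fr(a2)
T=k&(Y[...,2]>180)&(Y[...,2]<187)
print("top y range",np.percentile(Y[T][:,1],[0,.5,1,99,99.5,100]),"x",np.percentile(Y[T][:,0],[1,99]),"z",np.median(Y[T][:,2]))
f=k&(abs(Y[...,2]-12)<3)
H=k&(Y[...,0]>8.5)&(Y[...,0]<17)&(Y[...,2]>140)&(Y[...,2]<175)
print("head",H.sum(),Y[H].min(0),Y[H].max(0),Y[H].mean(0))
N=k&(Y[...,0]>3)&(Y[...,0]<9)&(Y[...,2]>160)&(Y[...,1]<9)&(Y[...,1]>-2);print("neck",Y[N].min(0),Y[N].max(0),Y[N].mean(0))
Fm=k.copy();Fm[:]=0;Fm[130:245,320:425]=1;g=Fm&(abs(Y[...,2]-12)<3);print("foot y",np.percentile(Y[g][:,1],[.3,99.7]),"x",np.percentile(Y[g][:,0],[.3,99.7]))
P=k&(Y[...,0]>4)&(Y[...,0]<9)&(Y[...,2]>150)&(abs(Y[...,1]-3.5)>8)
for s in(-1,1):
    u=Y[P&((Y[...,1]-3.5)*s>0)];print("pad",len(u),u.min(0),u.max(0))
```

```text
plane [-1.45658423e-03 -1.10342205e-03  2.01986391e+00] 581 0.1207971930053404
yaw -0.2955434168005689
top y range [-40.56034596 -40.52528076 -39.81295465  47.00823288  47.86548389
  48.42933597] x [-7.81028173  6.11694864] z 183.076866671999
head 84 [  8.96409218  -4.15704653 162.64696178] [ 14.18140443  10.52962706 171.79076579] [ 12.22132056   2.75888794 168.2426822 ]
neck [  3.06617161   0.47187438 164.21005501] [  8.96409218   6.77719547 167.77849303] [  5.816998     3.52327544 166.13502976]
foot y [-60.58002396  67.44980486] x [-77.17413887  41.96849367]
pad 113 [  4.00167349 -19.43529665 150.60635389] [  7.27485605  -5.19853711 182.08456185]
pad 111 [  4.0349106   12.3594296  151.72934155] [  7.24133632  26.0084251  181.48366612]
```

Run:
```python
from h import *
plan([.55,-.20,.33],.055)
```

```text
t 2.15 p [0.5996 0.1927 0.3307] yaw_y 2.8482 f [-0.18 -0.29  0.04] tq [ 0.07 -0.06  0.03] open 0.0871 g 0.0
slide [390.3 -66.1   0.6]
spin -0.348
```

Emit:
move_arm(motion=[{"slide": [55, -9, 0], "spin": -0.05, "claw": 1}, {"slide": [110, -19, 0], "spin": -0.1, "claw": 1}, {"slide": [165, -28, 0], "spin": -0.15, "claw": 1}, {"slide": [220, -37, 0], "spin": -0.2, "claw": 1}, {"slide": [275, -47, 0], "spin": -0.25, "claw": 1}, {"slide": [330, -56, 0], "spin": -0.3, "claw": 1}, {"slide": [390, -66, 0], "spin": -0.35, "claw": 1}, {"slide": [390, -66, 0], "spin": -0.35, "claw": 1}])

```text
clock: 3.15
eef_pos: [0.5489, -0.2036, 0.3303]
tcp_rot: [0.0, 0.725, -0.689, -0.0]
wrist_force: [-0.3, 0.8, -0.1]
opening: 0.0869
grasp_force: 0.0
```

Emit:
move_arm(motion=[{"slide": [0, 0, 0], "spin": 0, "claw": 1}, {"slide": [0, 0, 0], "spin": 0, "claw": 1}, {"slide": [0, 0, 0], "spin": 0, "claw": 1}, {"slide": [0, 0, 0], "spin": 0, "claw": 1}, {"slide": [0, 0, 0], "spin": 0, "claw": 1}, {"slide": [0, 0, 0], "spin": 0, "claw": 1}, {"slide": [0, 0, 0], "spin": 0, "claw": 1}, {"slide": [0, 0, 0], "spin": 0, "claw": 1}])

```text
clock: 4.15
eef_pos: [0.5499, -0.2001, 0.3305]
tcp_rot: [-0.0, 0.727, -0.687, -0.0]
wrist_force: [-0.6, -0.5, -0.4]
opening: 0.0871
grasp_force: 0.0
```

Run:
```python
from h import *
s=st();c=viewer.calibration("wrist");p,d=viewer.grab_frame("wrist")
cv2.imwrite("pics/w2.png",p);np.savez("pics/w2.npz",d=d,**c)
X=cloud(d,c)
for lo,hi in[(.008,.02),(.02,.125),(.132,.185)]:
    k=box(X,[.49,-.28,lo],[.59,-.15,hi]);Q=X[k];print(lo,len(Q),rect(Q[:,:2]),np.percentile(Q[:,2],[1,50,99]))
    if k.any(): v,u=np.nonzero(k);print("px",u.min(),u.max(),v.min(),v.max())
```

```text
t 4.15 p [ 0.5499 -0.2001  0.3305] yaw_y -3.0857 f [-0.57 -0.47 -0.38] tq [ 0.05 -0.05 -0.  ] open 0.0871 g 0.0
0.008 1428 (array([ 541.8, -217.7]), array([45.3, 80.1]), 2.7) [0.01039758 0.0132182  0.0159159 ]
px 314 346 158 214
0.02 411 (array([ 520.9, -218.8]), array([80.1,  7.4]), 89.7) [0.02153234 0.08899276 0.1249075 ]
px 345 355 159 230
0.132 434 (array([ 516.9, -218.8]), array([ 5.2, 50.1]), 2.6) [0.13322905 0.1687958  0.17071248]
px 352 361 175 228
```

View pics/w2.png

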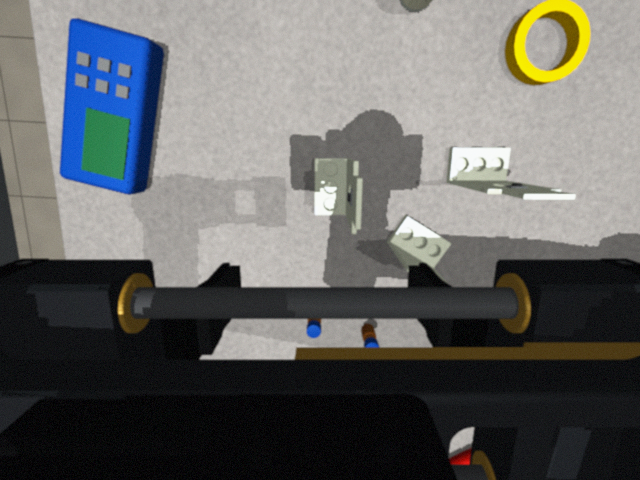

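The rack is at (330–360, 158–228) with its shelf to the left (+x). Its tab centre is at (0.5169,-0.2188) and its yaw is 0.046.

Run:
```python
from h import *
plan([.5169,-.2188,.141],.046)
```

```text
t 4.2 p [ 0.5499 -0.2001  0.3305] yaw_y -3.0857 f [1.05 0.34 0.26] tq [ 0.12 -0.05  0.03] open 0.0867 g 0.0
slide [ 16.9  34.  189.5]
spin 0.01
```

Emit:
move_arm(motion=[{"slide": [17, 34, 40], "spin": 0.01, "claw": 1}, {"slide": [17, 34, 80], "spin": 0.01, "claw": 1}, {"slide": [17, 34, 115], "spin": 0.01, "claw": 1}, {"slide": [17, 34, 145], "spin": 0.01, "claw": 1}, {"slide": [17, 34, 170], "spin": 0.01, "claw": 1}, {"slide": [17, 34, 185], "spin": 0.01, "claw": 1}, {"slide": [17, 34, 189], "spin": 0.01, "claw": 1}, {"slide": [17, 34, 189], "spin": 0.01, "claw": 1}])

```text
clock: 5.2
eef_pos: [0.5175, -0.219, 0.1421]
tcp_rot: [-0.0, 0.723, -0.691, 0.001]
wrist_force: [0.1, 1.3, -0.2]
opening: 0.0869
grasp_force: 0.0
```

Run:
```python
from h import *
plan([.5169,-.2188,.141],.046)
```

```text
t 5.2 p [ 0.5175 -0.219   0.1421] yaw_y -3.0954 f [ 0.06  1.3  -0.17] tq [ 0.04 -0.02 -0.02] open 0.0869 g 0.0
slide [-0.3  0.6  1.1]
spin 0.0
```

Now I'll close the fingers.

Emit:
move_arm(motion=[{"slide": [0, 0, 0.5], "spin": 0, "claw": 1}, {"slide": [0, 0, 0.5], "spin": 0, "claw": 0}, {"slide": [0, 0, 0.5], "spin": 0, "claw": 0}, {"slide": [0, 0, 0.5], "spin": 0, "claw": 0}, {"slide": [0, 0, 0.5], "spin": 0, "claw": 0}, {"slide": [0, 0, 0.5], "spin": 0, "claw": 0}, {"slide": [0, 0, 0.5], "spin": 0, "claw": 0}, {"slide": [0, 0, 0.5], "spin": 0, "claw": 0}])

```text
clock: 6.2
eef_pos: [0.5169, -0.2189, 0.141]
tcp_rot: [0.0, 0.723, -0.691, -0.0]
wrist_force: [-0.2, -1.2, 0.3]
opening: 0.0247
grasp_force: 0.0
```

Run:
```python
from h import *
st()
```

```text
t 6.2 p [ 0.5169 -0.2189  0.141 ] yaw_y -3.0956 f [-0.19 -1.16  0.27] tq [ 0.09 -0.05 -0.04] open 0.0247 g 0.0
```

Emit:
move_arm(motion=[{"slide": [0, 0, 0], "spin": 0, "claw": 0}, {"slide": [0, 0, 0], "spin": 0, "claw": 0}, {"slide": [0, 0, 0], "spin": 0, "claw": 0}, {"slide": [0, 0, 0], "spin": 0, "claw": 0}, {"slide": [0, 0, 0], "spin": 0, "claw": 0}, {"slide": [0, 0, 0], "spin": 0, "claw": 0}, {"slide": [0, 0, 0], "spin": 0, "claw": 0}, {"slide": [0, 0, 0], "spin": 0, "claw": 0}])

```text
clock: 7.2
eef_pos: [0.517, -0.2189, 0.1411]
tcp_rot: [-0.0, 0.723, -0.691, 0.0]
wrist_force: [-0.0, -0.1, -0.2]
opening: 0.0046
grasp_force: 30.0
```

Run:
```python
from h import *
st()
```

```text
t 7.2 p [ 0.517  -0.2189  0.1411] yaw_y -3.0956 f [-0.02 -0.15 -0.21] tq [ 0.06 -0.22  0.04] open 0.0046 g 30.0
```

```bash
cat >> h.py <<'E'
YAW=-.2955;PO=np.array([.54796,.19286,.1632])
EX=np.array([np.cos(YAW),np.sin(YAW),0]);EY=np.array([-EX[1],EX[0],0]);EZ=np.array([0,0,1.])
def tgt(x,y,z,dz=61): "TCP world for hole at panel (x,y,z) mm"; return PO+(x*EX+y*EY+(z+dz)*EZ)/1000
def hole(s,dz=61): d=(s['eef_pos']-PO)*1000; print("hole in panel",np.round([d@EX,d@EY,d@EZ-dz],2))
E
python3 - <<'E'
from h import *
plan(tgt(62,0,27),YAW)
E
```

```text
t 7.2 p [ 0.517  -0.2189  0.1411] yaw_y -3.0956 f [-0.02 -0.15 -0.21] tq [ 0.06 -0.22  0.04] open 0.0046 g 30.0
slide [-389.1 -108.3 -110.1]
spin 0.341
```

Emit:
move_arm(motion=[{"slide": [0, 0, -10], "spin": 0, "claw": 0}, {"slide": [0, 0, -30], "spin": 0, "claw": 0}, {"slide": [0, 0, -55], "spin": 0, "claw": 0}, {"slide": [0, 0, -80], "spin": 0, "claw": 0}, {"slide": [0, 0, -100], "spin": 0, "claw": 0}, {"slide": [0, 0, -110], "spin": 0, "claw": 0}, {"slide": [0, 0, -110], "spin": 0, "claw": 0}, {"slide": [0, 0, -110], "spin": 0, "claw": 0}])

```text
clock: 8.2
eef_pos: [0.5162, -0.2187, 0.2499]
tcp_rot: [0.001, 0.723, -0.691, -0.001]
wrist_force: [-0.6, 0.0, -2.4]
opening: 0.0047
grasp_force: 30.0
```

Run:
```python
from h import *
plan(tgt(62,0,27),YAW)
```

```text
t 8.2 p [ 0.5162 -0.2187  0.2499] yaw_y -3.0958 f [-0.58  0.01 -2.44] tq [0.09 0.02 0.  ] open 0.0047 g 30.0
slide [-388.9 -108.9   -1.2]
spin 0.341
```

Emit:
move_arm(motion=[{"slide": [-25, -7, -1], "spin": 0.02, "claw": 0}, {"slide": [-75, -21, -1], "spin": 0.07, "claw": 0}, {"slide": [-130, -36, -1], "spin": 0.12, "claw": 0}, {"slide": [-185, -52, -1], "spin": 0.17, "claw": 0}, {"slide": [-240, -67, -1], "spin": 0.22, "claw": 0}, {"slide": [-295, -83, -1], "spin": 0.27, "claw": 0}, {"slide": [-340, -95, -1], "spin": 0.31, "claw": 0}, {"slide": [-370, -104, -1], "spin": 0.33, "claw": 0}])

```text
clock: 9.2
eef_pos: [0.6035, 0.1577, 0.2504]
tcp_rot: [-0.001, -0.6, 0.8, 0.0]
wrist_force: [-0.6, -1.4, -3.1]
opening: 0.0049
grasp_force: 30.0
```

Emit:
move_arm(motion=[{"slide": [0, 0, 0], "spin": 0, "claw": 0}, {"slide": [0, 0, 0], "spin": 0, "claw": 0}, {"slide": [0, 0, 0], "spin": 0, "claw": 0}, {"slide": [0, 0, 0], "spin": 0, "claw": 0}, {"slide": [0, 0, 0], "spin": 0, "claw": 0}, {"slide": [0, 0, 0], "spin": 0, "claw": 0}, {"slide": [0, 0, 0], "spin": 0, "claw": 0}, {"slide": [0, 0, 0], "spin": 0, "claw": 0}])

```text
clock: 10.2
eef_pos: [0.6038, 0.1555, 0.252]
tcp_rot: [-0.0, -0.6, 0.8, -0.0]
wrist_force: [-0.1, 0.4, -3.0]
opening: 0.0046
grasp_force: 30.0
```

Run:
```python
from h import *
plan(tgt(62,0,0),YAW);hole(bot.observe())
for n in("top","side","wrist"):
    c=viewer.calibration(n);p,d=viewer.grab_frame(n);cv2.imwrite(f"pics/{n}3.png",p);np.savez(f"pics/{n}3.npz",d=d,**c)
    X=cloud(d,c);Y=np.stack([(X-PO)@EX,(X-PO)@EY,(X-PO)@EZ],-1)*1000
    for nm,lo,hi in[("white",[40,-60,-120],[150,60,110]),("paneltop",[-14,-55,14],[3,55,25])]:
        k=box(Y,lo,hi);Q=Y[k]
        if len(Q)>10: print(n,nm,len(Q),np.round(np.percentile(Q,[1,50,99],axis=0),1).tolist(),rect(Q[:,:2]))
```

```text
t 10.2 p [0.6038 0.1555 0.252 ] yaw_y 2.8576 f [-0.1   0.44 -2.97] tq [ 0.12 -0.05  0.01] open 0.0046 g 30.0
slide [-19.5   2.1  27.8]
spin 0.012
hole in panel [ 64.32 -19.46  27.84]
top white 242 [[58.7, -59.8, -55.6], [74.3, -45.6, -35.7], [109.7, 16.4, 77.9]] (array([ 84011.5, -20401.5]), array([51620. , 79375.8]), 0.9)
top paneltop 51 [[-12.8, -45.6, 15.2], [-10.0, -10.5, 19.9], [-2.8, 42.6, 24.9]] (array([-8340. ,  -937.6]), array([ 9893. , 90016.4]), 1.6)
side white 571 [[56.2, -59.8, -52.9], [69.3, -31.5, -28.0], [112.9, 20.6, 107.6]] (array([ 83587.6, -18401.6]), array([59161.3, 83579.7]), 0.7)
side paneltop 60 [[-8.6, -46.6, 14.4], [-2.4, -8.5, 19.0], [1.9, 41.0, 21.9]] (array([-3205.5,  -949.5]), array([10787.2, 93568.2]), 0.1)
wrist white 4991 [[54.6, -59.8, -50.1], [83.3, -31.0, -39.0], [111.0, 12.1, 108.7]] (array([ 82141.9, -20319.2]), array([58791.9, 79277. ]), 0.7)
wrist paneltop 775 [[-9.7, -44.8, 14.5], [-3.8, -27.9, 19.8], [2.7, -11.2, 21.6]] (array([ -3577.5, -27634.5]), array([34592. , 12929.4]), 89.6)
```

Emit:
move_arm(motion=[{"slide": [-10, 2, 10], "spin": 0.012, "claw": 0}, {"slide": [-19.5, 2, 20], "spin": 0.012, "claw": 0}, {"slide": [-19.5, 10, 28], "spin": 0.012, "claw": 0}, {"slide": [-19.5, 20, 28], "spin": 0.012, "claw": 0}, {"slide": [-19.5, 30, 28], "spin": 0.012, "claw": 0}, {"slide": [-19.5, 36, 28], "spin": 0.012, "claw": 0}, {"slide": [-19.5, 38, 28], "spin": 0.012, "claw": 0}, {"slide": [-19.5, 38, 28], "spin": 0.012, "claw": 0}])

```text
clock: 11.35
eef_pos: [0.5729, 0.1849, 0.2244]
tcp_rot: [0.0, -0.595, 0.804, -0.0]
wrist_force: [-0.0, -0.4, -3.0]
opening: 0.0048
grasp_force: 30.0
```

Run:
```python
from h import *
s=st();hole(s);plan(tgt(6,0,0),YAW)
```

```text
t 11.35 p [0.5729 0.1849 0.2244] yaw_y 2.8457 f [-0.02 -0.4  -2.96] tq [ 0.07 -0.13 -0.04] open 0.0048 g 30.0
hole in panel [26.15 -0.36  0.21]
t 11.35 p [0.5729 0.1849 0.2244] yaw_y 2.8457 f [-0.02 -0.4  -2.96] tq [ 0.07 -0.13 -0.04] open 0.0048 g 30.0
slide [-0.4 20.2  0.2]
spin -0.0
```

Emit:
move_arm(motion=[{"slide": [-0.4, 3, 0.2], "spin": 0, "claw": 0}, {"slide": [-0.4, 6, 0.2], "spin": 0, "claw": 0}, {"slide": [-0.4, 9, 0.2], "spin": 0, "claw": 0}, {"slide": [-0.4, 12, 0.2], "spin": 0, "claw": 0}, {"slide": [-0.4, 14, 0.2], "spin": 0, "claw": 0}, {"slide": [-0.4, 16, 0.2], "spin": 0, "claw": 0}, {"slide": [-0.4, 17, 0.2], "spin": 0, "claw": 0}, {"slide": [-0.4, 17, 0.2], "spin": 0, "claw": 0}])

```text
clock: 12.35
eef_pos: [0.5566, 0.1902, 0.2239]
tcp_rot: [0.0, -0.595, 0.804, -0.0]
wrist_force: [0.2, -0.3, -3.9]
opening: 0.0048
grasp_force: 30.0
```

Run:
```python
from h import *
s=st();hole(s);print(rot(s).T@s['wrist_force'])
```

```text
t 12.35 p [0.5566 0.1902 0.2239] yaw_y 2.8457 f [ 0.23 -0.35 -3.87] tq [ 0.07 -0.09  0.01] open 0.0048 g 30.0
hole in panel [ 9.07  0.   -0.32]
[ 0.26301989 -0.32098113  3.8654745 ]
```

Emit:
move_arm(motion=[{"slide": [0, 1, -0.3], "spin": 0, "claw": 0}, {"slide": [0, 2, -0.3], "spin": 0, "claw": 0}, {"slide": [0, 3, -0.3], "spin": 0, "claw": 0}, {"slide": [0, 4, -0.3], "spin": 0, "claw": 0}, {"slide": [0, 4.8, -0.3], "spin": 0, "claw": 0}, {"slide": [0, 4.8, -0.3], "spin": 0, "claw": 0}, {"slide": [0, 4.8, -0.3], "spin": 0, "claw": 0}, {"slide": [0, 4.8, -0.3], "spin": 0, "claw": 0}])

```text
clock: 13.35
eef_pos: [0.5523, 0.1916, 0.2243]
tcp_rot: [0.0, -0.595, 0.804, -0.0]
wrist_force: [2.1, -2.2, -4.4]
opening: 0.0051
grasp_force: 30.0
```

Run:
```python
from h import *
s=st();hole(s);print(rot(s).T@s['wrist_force'])
```

```text
t 13.35 p [0.5523 0.1916 0.2243] yaw_y 2.8455 f [ 2.1  -2.24 -4.41] tq [-0.41 -1.28  0.04] open 0.0051 g 30.0
hole in panel [4.53 0.03 0.06]
[ 1.52628036 -2.66039061  4.40774837]
```

Emit:
move_arm(motion=[{"slide": [0, 0.4, 0], "spin": 0, "claw": 0}, {"slide": [0, 0.8, 0], "spin": 0, "claw": 0}, {"slide": [0, 0.8, 0], "spin": 0, "claw": 0}, {"slide": [0, 0.8, 0], "spin": 0, "claw": 0}, {"slide": [0, 0.8, 0], "spin": 0, "claw": 0}, {"slide": [0, 0.8, 0], "spin": 0, "claw": 0}, {"slide": [0, 0.8, 0], "spin": 0, "claw": 0}, {"slide": [0, 0.8, 0], "spin": 0, "claw": 0}])

```text
clock: 14.35
eef_pos: [0.5514, 0.1919, 0.2242]
tcp_rot: [0.0, -0.595, 0.804, -0.0]
wrist_force: [3.9, -1.7, -3.7]
opening: 0.0049
grasp_force: 30.0
```

Run:
```python
from h import *
s=st();hole(s);F=[]
for i in range(8):
    p,d=viewer.grab_frame("side");s=bot.observe();F.append(np.r_[rot(s).T@s['wrist_force'],s['torque']])
print(np.round(np.mean(F,0),2),np.round(np.std(F,0),2));hole(s)
c=viewer.calibration("side");X=cloud(d,c);Y=np.stack([(X-PO)@EX,(X-PO)@EY,(X-PO)@EZ],-1)*1000
for z in range(-70,60,15):
    k=(abs(Y[...,2]-z)<7.5)&(abs(Y[...,1]+35)<12)&(Y[...,0]>-20)&(Y[...,0]<25);Q=Y[k]
    if len(Q):print(z,len(Q),np.percentile(Q[:,0],[2,25,50,75,98]).round(1))
cv2.imwrite("pics/c4.png",cv2.resize(p[150:270,270:390],None,fx=5,fy=5,interpolation=2))
```

```text
t 14.35 p [0.5514 0.1919 0.2242] yaw_y 2.8457 f [ 3.91 -1.65 -3.7 ] tq [-0.52 -1.48  0.01] open 0.0049 g 30.0
hole in panel [3.56 0.05 0.04]
[ 0.21 -4.63  3.4  -0.49 -1.52  0.04] [0.58 0.45 0.32 0.03 0.02 0.02]
hole in panel [3.58 0.02 0.05]
-70 77 [-17.9  -4.7   6.4  15.3  23.3]
-55 45 [-19.4 -12.8  -3.9   3.9   8.6]
-40 45 [-18.1 -11.6  -2.4   3.5   7.9]
-25 53 [-19.6 -13.7  -4.7   3.6   8.1]
-10 48 [-19.  -12.4  -2.3   2.9   8.3]
5 47 [-18.5 -12.3  -2.    4.    7.9]
20 34 [-7.8 -3.8  2.3  6.1  7.6]
35 14 [3.5 5.4 6.2 7.  7.8]
50 14 [2.8 4.8 5.9 7.3 7.9]
```

View pics/c4.png

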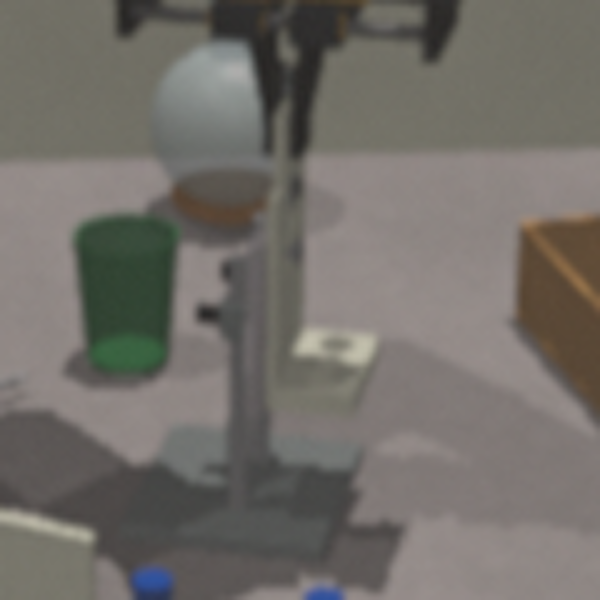

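The side crop shows the plate upright against the pads, pressed at 4.6 N, with the hole at x≈3.6. Step 1 is met. Now I'll ease off slightly and slide down.

Emit:
move_arm(motion=[{"slide": [0, -0.5, 0], "spin": 0, "claw": 0}, {"slide": [0, -0.5, 2], "spin": 0, "claw": 0}, {"slide": [0, -0.5, 4], "spin": 0, "claw": 0}, {"slide": [0, -0.5, 6], "spin": 0, "claw": 0}, {"slide": [0, -0.5, 8], "spin": 0, "claw": 0}, {"slide": [0, -0.5, 10], "spin": 0, "claw": 0}, {"slide": [0, -0.5, 11], "spin": 0, "claw": 0}, {"slide": [0, -0.5, 11], "spin": 0, "claw": 0}])

```text
clock: 15.75
eef_pos: [0.5517, 0.1917, 0.213]
tcp_rot: [-0.0, -0.595, 0.804, 0.0]
wrist_force: [4.8, -0.3, -1.6]
opening: 0.0047
grasp_force: 30.0
```

```bash
cat >> h.py <<'E'
def avg(n=3):
    s=st();F=[]
    for i in range(n): viewer.grab_frame("side");s=bot.observe();F.append(rot(s).T@s['wrist_force'])
    print("tool F",np.round(np.mean(F,0),2));hole(s)
E
python3 -c "
from h import *
avg()"
```

```text
t 15.75 p [0.5517 0.1917 0.213 ] yaw_y 2.8455 f [ 4.84 -0.3  -1.63] tq [-0.25 -1.47 -0.03] open 0.0047 g 30.0
tool F [-0.15 -4.48  1.39]
hole in panel [  3.93   0.   -11.24]
```

Emit:
move_arm(motion=[{"slide": [0, -0.2, 0.5], "spin": 0, "claw": 0}, {"slide": [0, -0.2, 1.0], "spin": 0, "claw": 0}, {"slide": [0, -0.2, 1.5], "spin": 0, "claw": 0}, {"slide": [0, -0.2, 2.0], "spin": 0, "claw": 0}, {"slide": [0, -0.2, 2.4], "spin": 0, "claw": 0}, {"slide": [0, -0.2, 2.7], "spin": 0, "claw": 0}, {"slide": [0, -0.2, 2.8], "spin": 0, "claw": 0}, {"slide": [0, -0.2, 2.8], "spin": 0, "claw": 0}])

```text
clock: 16.9
eef_pos: [0.552, 0.1916, 0.2103]
tcp_rot: [-0.0, -0.595, 0.804, 0.0]
wrist_force: [3.8, -1.2, -0.5]
opening: 0.0047
grasp_force: 30.0
```

```bash
python3 -c "
from h import *
avg()"
```

```text
t 16.9 p [0.552  0.1916 0.2103] yaw_y 2.8456 f [ 3.82 -1.18 -0.48] tq [-0.36 -1.41  0.07] open 0.0047 g 30.0
tool F [ 0.5  -3.98  0.67]
hole in panel [  4.19  -0.07 -13.88]
```

Emit:
move_arm(motion=[{"slide": [0, 0, 0.1], "spin": 0, "claw": 0}, {"slide": [0, 0, 0.2], "spin": 0, "claw": 0}, {"slide": [0, 0, 0.3], "spin": 0, "claw": 0}, {"slide": [0, 0, 0.4], "spin": 0, "claw": 0}, {"slide": [0, 0, 0.5], "spin": 0, "claw": 0}, {"slide": [0, 0, 0.6], "spin": 0, "claw": 0}, {"slide": [0, 0, 0.6], "spin": 0, "claw": 0}, {"slide": [0, 0, 0.6], "spin": 0, "claw": 0}])

```text
clock: 18.05
eef_pos: [0.552, 0.1917, 0.2097]
tcp_rot: [-0.0, -0.595, 0.804, 0.0]
wrist_force: [3.8, -1.0, -0.5]
opening: 0.0047
grasp_force: 30.0
```

Emit:
move_arm(motion=[{"slide": [0, 0, 0.1], "spin": 0, "claw": 0}, {"slide": [0, 0, 0.2], "spin": 0, "claw": 0}, {"slide": [0, 0, 0.3], "spin": 0, "claw": 0}, {"slide": [0, 0, 0.4], "spin": 0, "claw": 0}, {"slide": [0, 0, 0.5], "spin": 0, "claw": 0}, {"slide": [0, 0, 0.6], "spin": 0, "claw": 0}, {"slide": [0, 0, 0.6], "spin": 0, "claw": 0}, {"slide": [0, 0, 0.6], "spin": 0, "claw": 0}])

```text
clock: 19.05
eef_pos: [0.552, 0.1916, 0.2091]
tcp_rot: [0.0, -0.595, 0.804, 0.0]
wrist_force: [3.9, -2.0, -1.0]
opening: 0.0048
grasp_force: 30.0
```

Emit:
move_arm(motion=[{"slide": [0, 0, 0.1], "spin": 0, "claw": 0}, {"slide": [0, 0, 0.2], "spin": 0, "claw": 0}, {"slide": [0, 0, 0.3], "spin": 0, "claw": 0}, {"slide": [0, 0, 0.4], "spin": 0, "claw": 0}, {"slide": [0, 0, 0.5], "spin": 0, "claw": 0}, {"slide": [0, 0, 0.6], "spin": 0, "claw": 0}, {"slide": [0, 0, 0.6], "spin": 0, "claw": 0}, {"slide": [0, 0, 0.6], "spin": 0, "claw": 0}])

```text
clock: 20.05
eef_pos: [0.552, 0.1916, 0.2085]
tcp_rot: [-0.0, -0.595, 0.804, 0.0]
wrist_force: [4.0, -1.0, -1.1]
opening: 0.0048
grasp_force: 30.0
```

Emit:
move_arm(motion=[{"slide": [0, 0, 0.1], "spin": 0, "claw": 0}, {"slide": [0, 0, 0.2], "spin": 0, "claw": 0}, {"slide": [0, 0, 0.3], "spin": 0, "claw": 0}, {"slide": [0, 0, 0.4], "spin": 0, "claw": 0}, {"slide": [0, 0, 0.5], "spin": 0, "claw": 0}, {"slide": [0, 0, 0.6], "spin": 0, "claw": 0}, {"slide": [0, 0, 0.6], "spin": 0, "claw": 0}, {"slide": [0, 0, 0.6], "spin": 0, "claw": 0}])

```text
clock: 21.05
eef_pos: [0.552, 0.1916, 0.2079]
tcp_rot: [-0.0, -0.595, 0.804, 0.0]
wrist_force: [3.7, -1.3, -0.5]
opening: 0.005
grasp_force: 30.0
```

Emit:
move_arm(motion=[{"slide": [0, 0, 0.1], "spin": 0, "claw": 0}, {"slide": [0, 0, 0.2], "spin": 0, "claw": 0}, {"slide": [0, 0, 0.3], "spin": 0, "claw": 0}, {"slide": [0, 0, 0.4], "spin": 0, "claw": 0}, {"slide": [0, 0, 0.5], "spin": 0, "claw": 0}, {"slide": [0, 0, 0.6], "spin": 0, "claw": 0}, {"slide": [0, 0, 0.6], "spin": 0, "claw": 0}, {"slide": [0, 0, 0.6], "spin": 0, "claw": 0}])

```text
clock: 22.05
eef_pos: [0.552, 0.1916, 0.2073]
tcp_rot: [-0.0, -0.595, 0.804, 0.0]
wrist_force: [4.3, -1.9, -0.8]
opening: 0.0047
grasp_force: 30.0
```

Emit:
move_arm(motion=[{"slide": [0, 0, 0.1], "spin": 0, "claw": 0}, {"slide": [0, 0, 0.2], "spin": 0, "claw": 0}, {"slide": [0, 0, 0.3], "spin": 0, "claw": 0}, {"slide": [0, 0, 0.4], "spin": 0, "claw": 0}, {"slide": [0, 0, 0.5], "spin": 0, "claw": 0}, {"slide": [0, 0, 0.6], "spin": 0, "claw": 0}, {"slide": [0, 0, 0.6], "spin": 0, "claw": 0}, {"slide": [0, 0, 0.6], "spin": 0, "claw": 0}])

```text
clock: 23.05
eef_pos: [0.5519, 0.1916, 0.2067]
tcp_rot: [-0.0, -0.595, 0.804, 0.0]
wrist_force: [4.6, -1.5, -0.2]
opening: 0.0046
grasp_force: 30.0
```

Emit:
move_arm(motion=[{"slide": [0, 0, 0.1], "spin": 0, "claw": 0}, {"slide": [0, 0, 0.2], "spin": 0, "claw": 0}, {"slide": [0, 0, 0.3], "spin": 0, "claw": 0}, {"slide": [0, 0, 0.4], "spin": 0, "claw": 0}, {"slide": [0, 0, 0.5], "spin": 0, "claw": 0}, {"slide": [0, 0, 0.6], "spin": 0, "claw": 0}, {"slide": [0, 0, 0.6], "spin": 0, "claw": 0}, {"slide": [0, 0, 0.6], "spin": 0, "claw": 0}])

```text
clock: 24.05
eef_pos: [0.552, 0.1916, 0.2061]
tcp_rot: [-0.0, -0.595, 0.804, 0.0]
wrist_force: [4.7, -1.5, -0.8]
opening: 0.0047
grasp_force: 30.0
```

Emit:
move_arm(motion=[{"slide": [0, 0, 0.1], "spin": 0, "claw": 0}, {"slide": [0, 0, 0.2], "spin": 0, "claw": 0}, {"slide": [0, 0, 0.3], "spin": 0, "claw": 0}, {"slide": [0, 0, 0.4], "spin": 0, "claw": 0}, {"slide": [0, 0, 0.5], "spin": 0, "claw": 0}, {"slide": [0, 0, 0.6], "spin": 0, "claw": 0}, {"slide": [0, 0, 0.6], "spin": 0, "claw": 0}, {"slide": [0, 0, 0.6], "spin": 0, "claw": 0}])

```text
clock: 25.05
eef_pos: [0.552, 0.1916, 0.2055]
tcp_rot: [-0.0, -0.595, 0.804, 0.0]
wrist_force: [4.3, -0.9, -1.1]
opening: 0.0048
grasp_force: 30.0
```

Emit:
move_arm(motion=[{"slide": [0, 0, 0.1], "spin": 0, "claw": 0}, {"slide": [0, 0, 0.2], "spin": 0, "claw": 0}, {"slide": [0, 0, 0.3], "spin": 0, "claw": 0}, {"slide": [0, 0, 0.4], "spin": 0, "claw": 0}, {"slide": [0, 0, 0.5], "spin": 0, "claw": 0}, {"slide": [0, 0, 0.6], "spin": 0, "claw": 0}, {"slide": [0, 0, 0.6], "spin": 0, "claw": 0}, {"slide": [0, 0, 0.6], "spin": 0, "claw": 0}])

```text
clock: 26.05
eef_pos: [0.552, 0.1916, 0.2049]
tcp_rot: [-0.0, -0.595, 0.804, 0.0]
wrist_force: [3.8, -1.0, -0.0]
opening: 0.0047
grasp_force: 30.0
```

Emit:
move_arm(motion=[{"slide": [0, 0, 0.1], "spin": 0, "claw": 0}, {"slide": [0, 0, 0.2], "spin": 0, "claw": 0}, {"slide": [0, 0, 0.3], "spin": 0, "claw": 0}, {"slide": [0, 0, 0.4], "spin": 0, "claw": 0}, {"slide": [0, 0, 0.5], "spin": 0, "claw": 0}, {"slide": [0, 0, 0.6], "spin": 0, "claw": 0}, {"slide": [0, 0, 0.6], "spin": 0, "claw": 0}, {"slide": [0, 0, 0.6], "spin": 0, "claw": 0}])

```text
clock: 27.05
eef_pos: [0.552, 0.1917, 0.2044]
tcp_rot: [0.0, -0.595, 0.804, 0.0]
wrist_force: [3.8, -1.5, -0.7]
opening: 0.0046
grasp_force: 30.0
```

Emit:
move_arm(motion=[{"slide": [0, 0, 0.1], "spin": 0, "claw": 0}, {"slide": [0, 0, 0.2], "spin": 0, "claw": 0}, {"slide": [0, 0, 0.3], "spin": 0, "claw": 0}, {"slide": [0, 0, 0.4], "spin": 0, "claw": 0}, {"slide": [0, 0, 0.5], "spin": 0, "claw": 0}, {"slide": [0, 0, 0.6], "spin": 0, "claw": 0}, {"slide": [0, 0, 0.6], "spin": 0, "claw": 0}, {"slide": [0, 0, 0.6], "spin": 0, "claw": 0}])

```text
clock: 28.05
eef_pos: [0.5519, 0.1916, 0.2037]
tcp_rot: [-0.0, -0.595, 0.804, 0.0]
wrist_force: [4.3, -1.0, -1.0]
opening: 0.0049
grasp_force: 30.0
```

Emit:
move_arm(motion=[{"slide": [0, 0, 0.1], "spin": 0, "claw": 0}, {"slide": [0, 0, 0.2], "spin": 0, "claw": 0}, {"slide": [0, 0, 0.3], "spin": 0, "claw": 0}, {"slide": [0, 0, 0.4], "spin": 0, "claw": 0}, {"slide": [0, 0, 0.5], "spin": 0, "claw": 0}, {"slide": [0, 0, 0.6], "spin": 0, "claw": 0}, {"slide": [0, 0, 0.6], "spin": 0, "claw": 0}, {"slide": [0, 0, 0.6], "spin": 0, "claw": 0}])

```text
clock: 29.05
eef_pos: [0.552, 0.1916, 0.2031]
tcp_rot: [-0.0, -0.595, 0.804, 0.0]
wrist_force: [3.8, -0.9, -0.3]
opening: 0.0047
grasp_force: 30.0
```

Emit:
move_arm(motion=[{"slide": [0, 0, 0.1], "spin": 0, "claw": 0}, {"slide": [0, 0, 0.2], "spin": 0, "claw": 0}, {"slide": [0, 0, 0.3], "spin": 0, "claw": 0}, {"slide": [0, 0, 0.4], "spin": 0, "claw": 0}, {"slide": [0, 0, 0.5], "spin": 0, "claw": 0}, {"slide": [0, 0, 0.6], "spin": 0, "claw": 0}, {"slide": [0, 0, 0.6], "spin": 0, "claw": 0}, {"slide": [0, 0, 0.6], "spin": 0, "claw": 0}])

```text
clock: 30.05
eef_pos: [0.5521, 0.1916, 0.2028]
tcp_rot: [0.0, -0.595, 0.804, -0.0]
wrist_force: [3.9, -1.1, 2.6]
opening: 0.0049
grasp_force: 30.0
```

Emit:
move_arm(motion=[{"slide": [0, 0, 0.1], "spin": 0, "claw": 0}, {"slide": [0, 0, 0.2], "spin": 0, "claw": 0}, {"slide": [0, 0, 0.3], "spin": 0, "claw": 0}, {"slide": [0, 0, 0.4], "spin": 0, "claw": 0}, {"slide": [0, 0, 0.4], "spin": 0, "claw": 0}, {"slide": [0, 0, 0.4], "spin": 0, "claw": 0}, {"slide": [0, 0, 0.4], "spin": 0, "claw": 0}, {"slide": [0, 0, 0.4], "spin": 0, "claw": 0}])

```text
clock: 31.05
eef_pos: [0.5521, 0.1917, 0.2027]
tcp_rot: [0.0, -0.595, 0.804, -0.0]
wrist_force: [2.8, -1.6, 5.5]
opening: 0.0049
grasp_force: 30.0
```

Emit:
move_arm(motion=[{"slide": [0, 0, 0.2], "spin": 0, "claw": 0}, {"slide": [0, 0, 0.4], "spin": 0, "claw": 0}, {"slide": [0, 0, 0.6], "spin": 0, "claw": 0}, {"slide": [0, 0, 0.7], "spin": 0, "claw": 0}, {"slide": [0, 0, 0.7], "spin": 0, "claw": 0}, {"slide": [0, 0, 0.7], "spin": 0, "claw": 0}, {"slide": [0, 0, 0.7], "spin": 0, "claw": 0}, {"slide": [0, 0, 0.7], "spin": 0, "claw": 0}])

```text
clock: 32.05
eef_pos: [0.5522, 0.1916, 0.2026]
tcp_rot: [0.0, -0.595, 0.804, -0.0]
wrist_force: [1.1, -1.2, 6.4]
opening: 0.0045
grasp_force: 30.0
```

```bash
python3 -c "
from h import *
avg(5)"
```

```text
t 32.05 p [0.5522 0.1916 0.2026] yaw_y 2.8459 f [ 1.05 -1.2   6.43] tq [-0.45 -0.61 -0.02] open 0.0045 g 30.0
tool F [ 0.92 -2.24 -7.29]
hole in panel [  4.39   0.04 -21.64]
```

Emit:
move_arm(motion=[{"slide": [0, 0.1, 0.2], "spin": 0, "claw": 0}, {"slide": [0, 0.2, 0.3], "spin": 0, "claw": 0}, {"slide": [0, 0.3, 0.4], "spin": 0, "claw": 0}, {"slide": [0, 0.3, 0.5], "spin": 0, "claw": 0}, {"slide": [0, 0.3, 0.5], "spin": 0, "claw": 0}, {"slide": [0, 0.3, 0.5], "spin": 0, "claw": 0}, {"slide": [0, 0.3, 0.5], "spin": 0, "claw": 0}, {"slide": [0, 0.3, 0.5], "spin": 0, "claw": 0}])

```text
clock: 33.3
eef_pos: [0.5521, 0.1917, 0.2025]
tcp_rot: [0.001, -0.595, 0.804, -0.0]
wrist_force: [2.1, -2.0, 10.1]
opening: 0.005
grasp_force: 30.0
```

```bash
python3 -c "
from h import *
avg(5)"
```

```text
t 33.3 p [0.5521 0.1917 0.2025] yaw_y 2.846 f [ 2.13 -2.01 10.1 ] tq [-0.56 -0.62  0.04] open 0.005 g 30.0
tool F [ 1.74 -1.98 -8.04]
hole in panel [  4.34   0.08 -21.72]
```

Emit:
move_arm(motion=[{"slide": [0, 0, 0.1], "spin": 0, "claw": 0}, {"slide": [0, 0.1, 0.2], "spin": 0, "claw": 0}, {"slide": [0, 0.2, 0.4], "spin": 0, "claw": 0}, {"slide": [0, 0.2, 0.5], "spin": 0, "claw": 0}, {"slide": [0, 0.2, 0.6], "spin": 0, "claw": 0}, {"slide": [0, 0.2, 0.6], "spin": 0, "claw": 0}, {"slide": [0, 0.2, 0.6], "spin": 0, "claw": 0}, {"slide": [0, 0.2, 0.6], "spin": 0, "claw": 0}])

```text
clock: 34.55
eef_pos: [0.5521, 0.1917, 0.2024]
tcp_rot: [0.001, -0.595, 0.803, -0.001]
wrist_force: [1.4, -1.4, 10.3]
opening: 0.0047
grasp_force: 30.0
```

```bash
python3 -c "
from h import *
avg(5)"
```

```text
t 34.55 p [0.5521 0.1917 0.2024] yaw_y 2.8462 f [ 1.38 -1.45 10.26] tq [-0.63 -0.43  0.02] open 0.0047 g 30.0
tool F [  1.79  -1.93 -10.16]
hole in panel [  4.32   0.08 -21.79]
```

Emit:
move_arm(motion=[{"slide": [0, 0, -0.4], "spin": 0, "claw": 0}, {"slide": [0, 0, -0.8], "spin": 0, "claw": 0}, {"slide": [0, 0, -1.2], "spin": 0, "claw": 0}, {"slide": [0, 0, -1.2], "spin": 0, "claw": 0}, {"slide": [0, 0, -1.2], "spin": 0, "claw": 0.4}, {"slide": [0, 0, -1.2], "spin": 0, "claw": 0.4}, {"slide": [0, 0, -1.2], "spin": 0, "claw": 0.4}, {"slide": [0, 0, -1.2], "spin": 0, "claw": 0.4}])

```text
clock: 35.8
eef_pos: [0.551, 0.1918, 0.201]
tcp_rot: [-0.001, -0.595, 0.804, 0.0]
wrist_force: [-1.1, -0.2, -0.2]
opening: 0.0326
grasp_force: 0.0
```

```bash
python3 -c "
from h import *
avg(2)"
```

```text
t 35.8 p [0.551  0.1918 0.201 ] yaw_y 2.8456 f [-1.1  -0.16 -0.18] tq [ 0.09 -0.06 -0.02] open 0.0326 g 0.0
tool F [-0.01  0.33  0.07]
hole in panel [  3.45  -0.07 -22.96]
```

Released cleanly. I'll raise the gripper straight up, then check the rack.

Emit:
move_arm(motion=[{"slide": [0, 0, -10], "spin": 0, "claw": 0.4}, {"slide": [0, 0, -30], "spin": 0, "claw": 0.4}, {"slide": [0, 0, -60], "spin": 0, "claw": 0.4}, {"slide": [0, 0, -90], "spin": 0, "claw": 0.4}, {"slide": [0, 0, -110], "spin": 0, "claw": 0.4}, {"slide": [0, 0, -120], "spin": 0, "claw": 0.4}, {"slide": [0, 0, -120], "spin": 0, "claw": 0.4}, {"slide": [0, 0, -120], "spin": 0, "claw": 0.4}])

```text
clock: 36.9
eef_pos: [0.551, 0.1916, 0.3205]
tcp_rot: [-0.001, -0.595, 0.804, 0.0]
wrist_force: [0.3, -0.2, 0.9]
opening: 0.0348
grasp_force: 0.0
```

Run:
```python
from h import *
st()
for n in("wrist","side","top"):
    c=viewer.calibration(n);p,d=viewer.grab_frame(n)
    X=cloud(d,c);Y=np.stack([(X-PO)@EX,(X-PO)@EY,(X-PO)@EZ],-1)*1000
    for nm,lo,hi in[("shelf",[14,-50,-110],[60,50,-70]),("tab",[-2,-40,28],[14,40,75])]:
        Q=Y[box(Y,lo,hi)]
        if len(Q)>10: print(n,nm,len(Q),np.round(np.percentile(Q,[1,50,99],axis=0),1).tolist(),rect(Q[:,:2]/1000))
    if n=="side":cv2.imwrite("pics/c5.png",cv2.resize(p[150:270,270:390],None,fx=5,fy=5,interpolation=2))
```

```text
t 36.9 p [0.551  0.1916 0.3205] yaw_y 2.8455 f [ 0.32 -0.24  0.88] tq [ 0.09 -0.1  -0.02] open 0.0348 g 0.0
wrist shelf 1963 [[14.6, -40.6, -99.7], [33.9, -2.4, -88.8], [52.1, 38.0, -86.7]] (array([33.6, -1. ]), array([79.5, 38.1]), 89.7)
wrist tab 442 [[2.6, -25.2, 31.4], [5.0, -5.3, 67.6], [7.3, 24.2, 69.1]] (array([ 5. , -0.4]), array([50. ,  4.7]), 89.8)
side shelf 251 [[14.5, -43.9, -103.0], [34.7, -11.7, -90.2], [54.1, 39.7, -84.8]] (array([34.3, -2.3]), array([85.4, 40.5]), 89.7)
side tab 89 [[3.5, -29.7, 28.4], [8.2, -7.9, 50.2], [9.9, 25.6, 68.7]] (array([ 6.4, -1.6]), array([ 6.9, 57. ]), 0.4)
top shelf 218 [[15.8, -40.7, -103.7], [37.0, -13.8, -89.7], [50.3, 38.1, -78.2]] (array([32.5, -1. ]), array([80.5, 35.9]), 89.7)
top tab 36 [[-0.5, -36.5, 28.4], [0.9, -19.8, 53.8], [5.2, -6.9, 71.8]] (array([  2.4, -21.7]), array([ 5.8, 30.6]), 0.7)
```

View pics/c5.png

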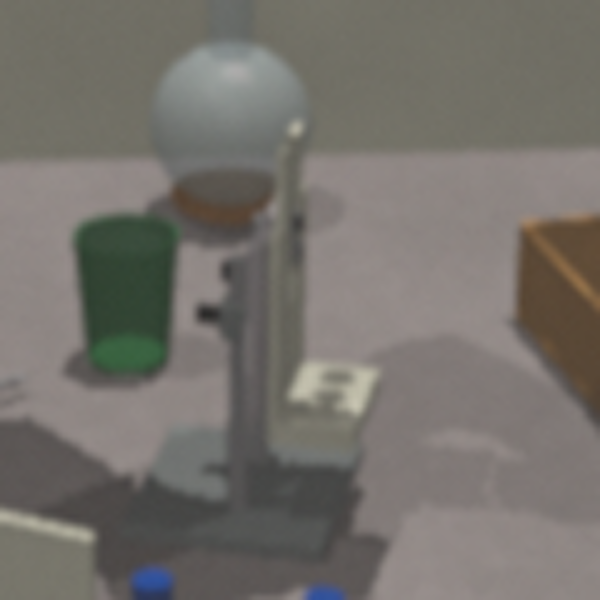

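The crop shows the rack hanging upright and square on the screw with the gripper clear. The hole is at about (5, -0.5, -21.5) mm in the panel frame.

```bash
python3 -c "
from h import *
print(bot.sign_off())"
```

```text
the job is handed in; nothing more can be done
None
```

The white vial rack is hanging upright on the screw with its stop felt seated on the neck, bedded with an estimated 11–13 N push and released, and I handed the job in at about 37 s; the sign-off gave no verdict and the neck load after release was not measured.

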